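Hold a gingerbread heart up to the product camera

ROBOT

A 6-joint arm with a two-finger parallel gripper is mounted at the origin on the work surface. World frame = base frame: x ahead of the robot, y to its left, z up, the work surface at z = 0. Lengths are in mm, angles in rad, forces in N, time in s.
With the tool pointing down it reaches from about 350 to 875 mm from the base axis. Payload 4.2 kg.
Tool frame: the origin (TCP) lies between the finger pads; the fingertips stand 25 mm ahead of it and the grasp point (between the pads) lies 6 mm ahead of it; z points along the fingers, y is the line along which they close (so a half turn about z gives the same grasp; the last joint's range is limited). The gripper opens to 85 mm and grips with 20 to 120 N. Pads are 22 mm wide; open, the fingers measure 114 mm over their backs; the gripper's body (76 mm by 85 mm) begins 54 mm behind the grasp point. The pads swing forward as they close: fully open they stand 13 mm farther back than shut.
Start: joints at [-1.066, 0.385, 0.008, 0, -1.194, -0.259], TCP at [152.1, -606.189, 256.312] pointing down, gripper open.
Joint ranges: [-3.14, 3.14], [-1.21, 2.06], [-1.07, 1.41], [-3.16, 2.05], [-2.99, -0.16], [-3.1, 3.1]. Speed limits (rad/s): [2.79, 2.79, 3.14, 3.14, 3.14, 3.14].

INTERFACE

Orientations are given as a unit quaternion [x, y, z, w].
In Python, from bench import read_state, get_image, job_done gives the robot as it stands.
- The arm moves only by the tool play_rows, never from a script. Its argument "series" is a list of rows, each a list of 6 numbers: the shift along the world's x, y, z in mm, then the turn, a rotation vector about the world's x, y, z in units of 6 degrees (1.0 is 6 degrees). A call has 1 to 20 rows; each row shifts and turns the commanded pose from where the row before left it; what a row does not reach is not made up. A row lasts 1/12 s, in which the tool goes at most 41.7 mm and 7.16 degrees, less where a joint would pass 70% of its speed; a pose out of reach is approached as far as the arm can. A call is refused whole if a number of a shift passes 41.7 or a number of a turn 1, either way. A call with a gripper value outside its range is refused whole. "gripper" is the opening, from 0 (shut) to 1 (fully open), set as the call begins (left out, the last holds). The fingers move at their own pace and stop on an object; the grip force is fixed at half the most. Time passes only in rows, so rows that do not move let the fingers close. It gives the time, the measured TCP pose, the force, the opening and the grip force at its end, in the units of the state.
- read_state(): the state, without advancing time (a new reading comes with each control period).
- get_image(name): name is "side" or "top"; returns a dict with "image" (384x512x3 uint8, red, green, blue), "fx", "fy", "cx", "cy" (pixels), "dist_coeffs" ([k1, k2, p1, p2, k3] as OpenCV has them; the pictures are not rectified), "eye" and "rotation" of the camera in the world. Camera axes: x right, y down, z forward; pixel columns grow to the right and rows downward; lengths in mm; the calibration is good to about 2 mm. A picture is of the moment at which its call begins. There is no depth.
- job_done(): hands the job in; it is judged then, once.
The state is a dict: "clock": time; "joints": joint angles; "joint_vel": joint speeds; "joint_efforts": joint torques, N m; "position": TCP position; "ee_rot": TCP orientation; "contact_force": force on the tool from outside, world axes, zero at the start; "wrist_torque": the same for the moment, N m; "gripper_width": finger opening in mm; "grasp_force": force on a finger pad.
Only numpy, scipy, OpenCV 4.12 (cv2) and the standard library are available. Lean on these libraries where they do the work, as an engineer would, in place of code of your own. Each camera call takes 0.05 s, during which the arm holds its last target. There are 200 camera calls.

TASK

Take the pink-iced gingerbread heart out of the drying rack and hold it up for the product camera: in the middle of its view, 18 cm straight ahead of the lens, point down, with the iced face turned and leaned back so that it looks squarely into the lens, which looks down a little. Finish holding the heart still there in the gripper, nothing else carrying it; do not touch the camera or push the other biscuits and tools about.

Things in the scene. Friction and masses are not known exactly. Their poses are not given: they have to be found in the camera images.
- pink_heart: brown heart 96 mm wide, 87 high, 12 thick, 70-125 g; pink icing line, small pink heart, white dots on one face, pink on the lobes' top edges. Stands point down in a rack seat, iced face to the rack's +x, leaning < 6 deg. Origin at its middle; x out of the iced face, y across, z point to lobes. Racked: origin 62 mm up, lobes end at 106, notch between them 36 above the origin, point 44 below.
- rack: fixed pale wooden rack, 90 mm (x) by 370 mm (y); two rails along y, 46 mm high, 12 thick, 15 mm slot between them at x = 0. V seats at y = -118, 0, +118 mm hold a heart each, in any order. Hearts lift straight up; pinch one across its thickness at mid width, fingertips just above the rails. Origin on the table at the rack's centre, z up.
- camera: the product camera's fixed stand: dark steel foot of radius 50 mm with an upright post 255 mm high. Origin under the foot's centre on the table; x points horizontally backwards, z up. The grey camera head stands on it, up to 315 mm high.
- camera_head: camera head, fixed: black lens barrel of radius 26 mm, 30 long, before a grey box 100 mm wide, 62 high, 35 deep. Origin: middle of the lens front, 255 mm above the table, 45 ahead of the post. It looks along its -x, 20 deg below level, roughly towards the robot and the rack; y level; z up, leaning 20 deg forward. A heart held as wanted has its x, y, z parallel to these.
- view_point (a point): the point in the air 180 mm straight ahead of the lens (at -180 mm along the camera head's x), 193 mm above the table, where the middle of the heart must be; nothing marks it.
- white_heart: gingerbread heart, 96 mm wide, 87 mm high, 12 mm thick, 90 g, with white icing, standing in the rack in the same way: leave alone. Origin at the middle of its width, height and thickness; x comes out of the iced face, y across, z up from the point to the lobes.
- yellow_heart: gingerbread heart, 96 mm wide, 87 mm high, 12 mm thick, 90 g, with yellow icing and green dots on its face, standing in the rack in the same way: leave alone. Origin at the middle of its width, height and thickness; x comes out of the iced face, y across, z up from the point to the lobes.
- plain_heart: plain brown heart without icing, 96 by 87 by 12 mm, lying flat on the table: leave alone. Origin at its middle, on the table.
- iced_heart: dark heart with white icing, 96 by 87 by 12 mm, lying flat on the table: leave alone. Origin at its middle, on the table.
- bear: gingerbread bear, about 96 mm long, 78 mm wide, 12 mm thick, lying flat: leave alone. Origin under its belly.
- sprinkle_jar: small jar with a red cap, 56 mm across, 85 mm high: leave alone. Origin under its base.
- cutter: round steel biscuit cutter, 68 mm across, 28 mm high: leave alone. Origin under its centre.
- palette_knife: spatula about 280 mm long, lying on the table: leave alone. Its handle runs to its -x.
There are look-alikes about, which are no part of the job. What is shaped like the pink_heart but blue is not meant.

How it is judged:
By the outcome, as a careful person would: the job done as asked, in the order asked, and still so for the second after the job is handed in, while the arm keeps its last pose, push and grip.
It also fails if it takes over 35 s, if anything falls off the work surface, if the arm or the gripper's body presses on something with over 40 N, if the wrist force passes 120 N, or if a joint passes its speed limit or range.

## Working session

There is one attempt and no reset: what is moved stays moved. The work goes in short steps, Python scripts to look and compute and a tool call to move; the robot and the scene stay as the last step left them, time stands still between calls to the robot, and variables do not carry over. Pictures are saved under pics/ and viewed, at most 10 in all, crops included, and the job is handed in when it is done.

Besides the shell and the picture viewer there is one more tool, called after "Request:" as name(argument=value, ...), one argument or row to a line, values as JSON. play_rows: Moves the arm, as the interface text tells. Its arguments: {"type":"object","properties":{"series":{"type":"array","items":{"type":"array","items":{"type":"number"}}},"gripper":{"type":"number"}},"required":["series"]}

```bash
mkdir -p pics; ls; python3 - <<'E'
from bench import *
import cv2,pickle
d={}
for n in("side","top"):
    g=get_image(n); d[n]=g
    cv2.imwrite(f"pics/{n}0.png",g["image"][:,:,::-1])
    print({k:v for k,v in g.items() if k!="image"})
pickle.dump(d,open("d0.pkl","wb"))
print(read_state())
E
```

```text
pics
{'fx': 379.2612486004378, 'fy': 379.2612486004378, 'cx': 255.90767667312903, 'cy': 189.90032420849377, 'dist_coeffs': array([-0.05644311,  0.        ,  0.        ,  0.        ,  0.        ]), 'eye': array([ 177.90912349, -774.72444712, 1088.21190459]), 'rotation': array([ 0.90586483, -0.18108733,  0.07276231, -0.3759281 ])}
{'fx': 405.35730357660594, 'fy': 405.35730357660594, 'cx': 262.47773199023646, 'cy': 189.77855903766766, 'dist_coeffs': array([-0.03112072,  0.        ,  0.        ,  0.        ,  0.        ]), 'eye': array([ 379.02218646,   64.92789184, 1357.26920706]), 'rotation': array([-0.70412523,  0.70746374, -0.05225113,  0.0311854 ])}
{'clock': 0.1, 'joints': array([-1.06639567e+00,  3.85489515e-01,  6.77617439e-03, -4.08692858e-04,
       -1.19398122e+00, -2.58566523e-01]), 'joint_vel': array([-7.08764612e-05, -1.19834782e-03,  2.29154655e-03,  3.67935130e-03,
       -7.11233604e-04,  1.03585505e-03]), 'joint_efforts': array([-4.53822213e-04, -3.93319380e+01,  1.88929707e+01,  4.19798836e+00,
       -2.60386943e-03,  2.65703470e-06]), 'position': array([ 151.98782831, -605.76593925,  255.33422293]), 'ee_rot': array([-1.22532920e-01,  9.92463978e-01,  9.51600779e-04, -1.77069543e-04]), 'contact_force': array([ 0.24842343,  0.18122211, -0.18789466]), 'wrist_torque': array([-0.00969522,  0.00976818,  0.01801738]), 'grasp_force': 0.0, 'gripper_width': 85.28847195183636}
```

View pics/side0.png

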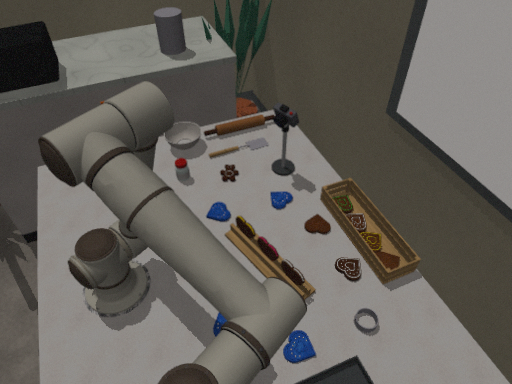

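View pics/top0.png

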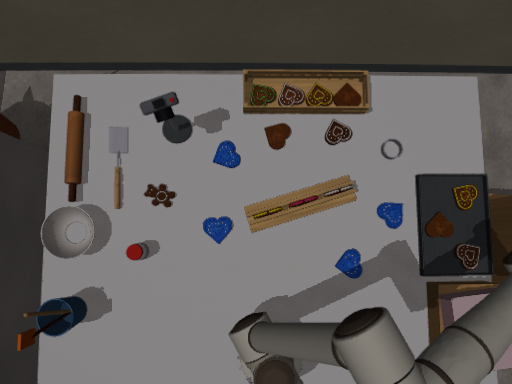

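The side view shows the rack hearts at about yellow (245,227), pink (268,247) and white (292,272), and the stand foot at (283,167). The top view shows them at yellow (267,213), pink (303,201) and white (338,190), with the foot at (177,128) and the head at (160,105). The heart with red/pink icing in the middle seat is the only pink one. The blue hearts lie flat and are excluded by the text. I'll confirm this in one enlarged crop.

```bash
cat > h.py <<'E'
import numpy as np,cv2,pickle
from scipy.spatial.transform import Rotation as R
def ray(g,uv):
    K=np.array([[g["fx"],0,g["cx"]],[0,g["fy"],g["cy"]],[0,0,1]])
    p=cv2.undistortPoints(np.array(uv,float).reshape(-1,1,2),K,g["dist_coeffs"]).reshape(-1,2)
    d=R.from_quat(g["rotation"]).apply(np.c_[p,np.ones(len(p))])
    return g["eye"],d/np.linalg.norm(d,axis=1)[:,None]
def plane(g,uv,z):
    e,d=ray(g,uv); return e+d*((z-e[2])/d[:,2])[:,None]
def tri(g1,uv1,g2,uv2):
    e1,d1=ray(g1,uv1);e2,d2=ray(g2,uv2);out=[]
    for a,b in zip(d1,d2):
        s=np.linalg.lstsq(np.c_[a,-b],e2-e1,rcond=None)[0]
        p,q=e1+s[0]*a,e2+s[1]*b; out.append(np.r_[(p+q)/2,np.linalg.norm(p-q)])
    return np.array(out)
def project(g,P):
    K=np.array([[g["fx"],0,g["cx"]],[0,g["fy"],g["cy"]],[0,0,1]])
    r=R.from_quat(g["rotation"]).inv()
    return cv2.projectPoints(np.array(P,float).reshape(-1,1,3),cv2.Rodrigues(r.as_matrix())[0],-r.apply(g["eye"]),K,g["dist_coeffs"])[0].reshape(-1,2)
E
python3 - <<'E'
from h import *
d=pickle.load(open("d0.pkl","rb")); t,s=d["top"],d["side"]
def crop(g,x,y,w,h,k): return cv2.resize(g["image"][y:y+h,x:x+w],None,fx=k,fy=k,interpolation=cv2.INTER_CUBIC)
A=crop(t,240,172,125,65,4); B=crop(s,222,210,100,95,4); C=crop(t,135,85,75,65,4); D=crop(s,250,95,75,90,4)
im=np.zeros((600,800,3),np.uint8)
im[:260,:500]=A; im[:260,500:800]=C; im[260:600,:400]=B[:340]; im[260:600,400:700]=D[:340]
cv2.imwrite("pics/crop.png",im[:,:,::-1])
E
```

```text
(no output)
```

View pics/crop.png

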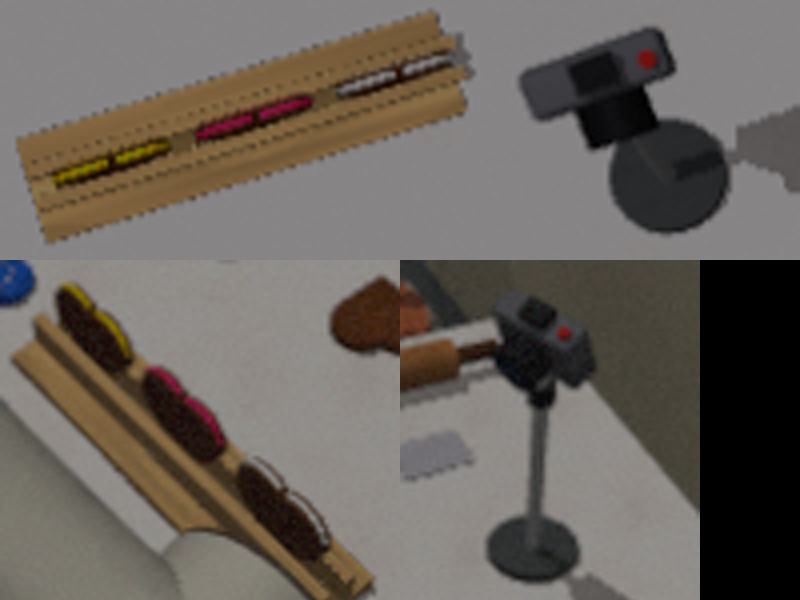

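The crop confirms it: the pink heart stands in the middle seat, at top (304,202) and side (269,245). Its back faces the side camera, so the iced face looks to world +x. The lens barrel points back toward the robot and the rack. Now I'll measure.

```bash
cat > m.py <<'E'
from h import *
from scipy.optimize import least_squares
d=pickle.load(open("d0.pkl","rb")); t,s=d["top"],d["side"]
def blobs(g,lo,hi,x,y,w,h,n=2):
    im=cv2.resize(g["image"][y:y+h,x:x+w],None,fx=4,fy=4,interpolation=cv2.INTER_CUBIC)
    m=cv2.inRange(cv2.cvtColor(im,cv2.COLOR_RGB2HSV),lo,hi)
    k,l,st,c=cv2.connectedComponentsWithStats(m)
    o=sorted([(st[i,4],c[i][0]/4+x-.375,c[i][1]/4+y-.375) for i in range(1,k)],reverse=True)[:n]
    return sorted([(u,v) for a,u,v in o]),[a for a,_,_ in o]
P=((160,120,90),(179,255,255))
pt,a=blobs(t,*P,285,190,36,24); ps,b=blobs(s,*P,252,232,34,35); print(pt,a,ps,b)
print("pink tri",tri(t,pt,s,ps).round(1)); print("top at 104",plane(t,pt,104).round(1))
Y=((20,150,90),(35,255,255))
print("yellow",blobs(t,*Y,250,200,34,24)); 
yt=blobs(t,*Y,250,200,34,24)[0]; yw=plane(t,yt,104); print(yw.round(1))
W=((0,0,120),(179,60,255))
# camera foot: dark disc in top / side
def disc(g,x,y,w,h,sel,z,thr):
    im=cv2.resize(g["image"][y:y+h,x:x+w],None,fx=4,fy=4,interpolation=cv2.INTER_CUBIC)
    m=(im.max(2)<thr).astype(np.uint8)
    c=max(cv2.findContours(m,0,cv2.CHAIN_APPROX_NONE)[0],key=cv2.contourArea)[:,0]/4+[x-.375,y-.375]
    c=c[sel(c)]; q=plane(g,c,z)[:,:2]
    r=least_squares(lambda p:np.hypot(*(q-p).T)-50,q.mean(0),loss="soft_l1",f_scale=2)
    return r.x.round(1),np.abs(r.fun).mean().round(2),len(q)
for z in(0,8,15):
  for thr in (75,90):
    print(z,thr,disc(t,140,85,75,65,lambda c:(c[:,1]>122)&(c[:,0]>160),z,thr),disc(s,250,150,75,40,lambda c:c[:,1]>163,z,thr))
# box rear edge in top: first dark pixel per column
im=cv2.resize(t["image"][85:150,135:210],None,fx=4,fy=4,interpolation=cv2.INTER_CUBIC).max(2)
e=[(x/4+135-.375,np.argmax(im[:,x]<115)/4+85-.375) for x in range(38,145)]
e=np.array(e); q=plane(t,e,290)[:,:2]
l=cv2.fitLine(q.astype(np.float32),cv2.DIST_HUBER,0,.01,.01).ravel(); print("box edge dir deg",np.degrees(np.arctan2(l[1],l[0])),l)
# rack rails: long outer edges in top
hs=cv2.cvtColor(cv2.resize(t["image"][165:240,235:365],None,fx=4,fy=4,interpolation=cv2.INTER_CUBIC),cv2.COLOR_RGB2HSV)
m=cv2.inRange(hs,(8,70,60),(25,255,255)); m=cv2.morphologyEx(m,cv2.MORPH_CLOSE,np.ones((15,15)))
c=max(cv2.findContours(m,0,2)[0],key=cv2.contourArea)
bx=cv2.boxPoints(cv2.minAreaRect(c))/4+[234.625,164.625]; print("rack box",plane(t,bx,46).round(1).tolist())
E
python3 m.py
```

```text
[(np.float64(295.9483333333333), np.float64(202.923)), (np.float64(309.8422897196262), np.float64(198.56191588785046))] [np.int32(375), np.int32(321)] [(np.float64(263.4868181818182), np.float64(239.355)), (np.float64(272.4498546511628), np.float64(247.96366279069767))] [np.int32(344), np.int32(275)]
pink tri [[ 487.7  -77.9   97.6    2.1]
 [ 500.7 -121.6   98.6    1.1]]
top at 104 [[ 486.2  -76.9  104. ]
 [ 499.6 -120.6  104. ]]
yellow ([(np.float64(259.24723451327435), np.float64(214.1769911504425)), (np.float64(274.2026627218935), np.float64(209.6708579881657))], [np.int32(452), np.int32(338)])
[[451.7  37.5 104. ]
 [465.4  -8.9 104. ]]
0 75 (array([752.2, 315.2]), np.float64(0.45), 221) (array([750.9, 316.7]), np.float64(0.89), 146)
0 90 (array([751.3, 315. ]), np.float64(0.9), 227) (array([750.5, 315.3]), np.float64(0.85), 151)
8 75 (array([750.3, 313.8]), np.float64(0.41), 221) (array([746.8, 309. ]), np.float64(1.02), 146)
8 90 (array([749.4, 313.6]), np.float64(0.74), 227) (array([746.4, 307.6]), np.float64(0.88), 151)
15 75 (array([748.6, 312.5]), np.float64(0.43), 221) (array([743.3, 302.2]), np.float64(1.15), 146)
15 90 (array([747.8, 312.3]), np.float64(0.62), 227) (array([742.9, 300.9]), np.float64(0.93), 151)
box edge dir deg -69.47964 [ 3.5054019e-01 -9.3654770e-01  7.6314771e+02  3.1661975e+02]
rack box [[480.0, 87.8, 46.0], [588.2, -267.3, 46.0], [502.4, -290.9, 46.0], [396.5, 62.3, 46.0]]
```

Estimates so far:
- **Pink heart:** about (493,-100), iced-face yaw 17°.
- **Rack:** centre about (492,-102), yaw 16.9°.
- **Camera foot:** (751,315), head yaw about 20.5°.
- **View point:** about (551,240,193).

First I'll move above the heart with a 93° turn.

Request:
play_rows(
  series=[
    [17,25.3,0,0,0,0.774],
    [17,25.3,0,0,0,0.774],
    [17,25.3,0,0,0,0.774],
    [17,25.3,0,0,0,0.774],
    [17,25.3,0,0,0,0.774],
    [17,25.3,0,0,0,0.774],
    [17,25.3,0,0,0,0.774],
    [17,25.3,0,0,0,0.774],
    [17,25.3,0,0,0,0.774],
    [17,25.3,0,0,0,0.774],
    [17,25.3,0,0,0,0.774],
    [17,25.3,0,0,0,0.774],
    [17,25.3,0,0,0,0.774],
    [17,25.3,0,0,0,0.774],
    [17,25.3,0,0,0,0.774],
    [17,25.3,0,0,0,0.774],
    [17,25.3,0,0,0,0.774],
    [17,25.3,0,0,0,0.774],
    [17,25.3,0,0,0,0.774],
    [17,25.3,0,0,0,0.774],
  ],
  gripper=1,
)

```text
clock: 1.77
position: [492.4, -98.7, 256.0]
ee_rot: [0.805, -0.593, -0.0, 0.0]
contact_force: [0.5, -0.3, 0.3]
gripper_width: 85.5
grasp_force: 0.0
```

Request:
play_rows(
  series=[
    [0,0,0,0,0,0],
    [0,0,0,0,0,0],
    [0,0,0,0,0,0],
  ],
)

```text
clock: 2.02
position: [491.6, -100.2, 255.8]
ee_rot: [0.804, -0.595, -0.001, 0.0]
contact_force: [-1.7, -1.1, 0.1]
gripper_width: 85.3
grasp_force: 0.0
```

```bash
python3 - <<'E'
from bench import *
from h import *
s=read_state(); r=R.from_quat(s["ee_rot"]).as_matrix()
print(s["clock"],s["position"].round(1),r.round(4).tolist(),np.degrees(np.arctan2(r[1,1],r[0,1])),s["joints"].round(2),s["contact_force"].round(2))
g=get_image("side"); pickle.dump(g,open("s1.pkl","wb"))
im=cv2.resize(g["image"][110:310,170:370],None,fx=3,fy=3,interpolation=cv2.INTER_CUBIC)
cv2.imwrite("pics/s1.png",im[:,:,::-1])
E
```

```text
2.0167 [ 491.6 -100.2  255.8] [[0.2915, -0.9566, -0.0015], [-0.9566, -0.2915, -0.0], [-0.0004, 0.0014, -1.0]] -163.05246389820675 [ 0.12  0.18 -0.29 -0.   -1.11  0.17] [-1.66 -1.05  0.07]
```

View pics/s1.png

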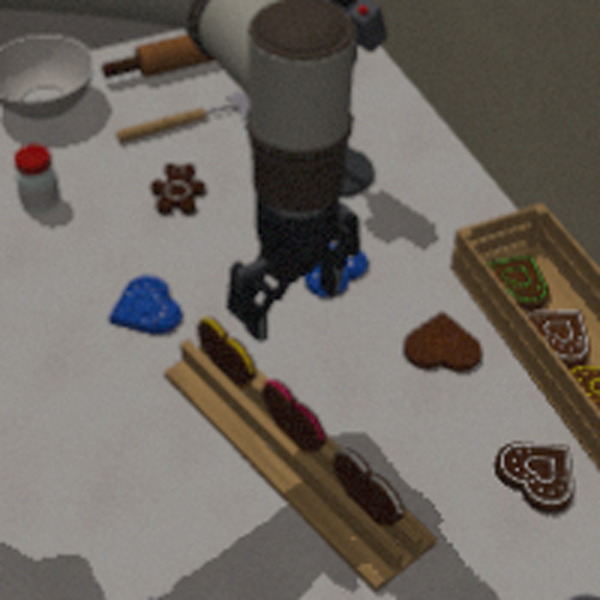

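The gripper hangs open and aligned above the middle seat (yaw 197°), and the pink heart is untouched at crop (293,415). I'll descend, with the tips staying above the rails.

Request:
play_rows(
  series=[
    [1,0,-20,0,0,0],
    [0,0,-20,0,0,0],
    [0,0,-20,0,0,0],
    [0,0,-20,0,0,0],
    [0,0,-20,0,0,0],
    [0,0,-20,0,0,0],
    [0,0,-20,0,0,0],
    [0,0,-15,0,0,0],
    [0,0,-10,0,0,0],
    [0,0,-8,0,0,0],
    [0,0,-6,0,0,0],
    [0,0,0,0,0,0],
    [0,0,0,0,0,0],
    [0,0,0,0,0,0],
  ],
)

```text
clock: 3.23
position: [493.6, -100.3, 78.0]
ee_rot: [0.804, -0.595, 0.001, -0.0]
contact_force: [-0.1, -0.6, -0.4]
gripper_width: 85.2
grasp_force: 0.0
```

Request:
play_rows(
  series=[
    [0,0,0,0,0,0],
    [0,0,0,0,0,0],
    [0,0,0,0,0,0],
    [0,0,0,0,0,0],
    [0,0,0,0,0,0],
    [0,0,0,0,0,0],
    [0,0,0,0,0,0],
  ],
  gripper=0.3,
)

```text
clock: 3.82
position: [493.1, -100.2, 77.3]
ee_rot: [0.804, -0.595, 0.0, -0.0]
contact_force: [0.1, -0.1, 0.7]
gripper_width: 25.5
grasp_force: 0.0
```

Request:
play_rows(
  series=[
    [0,0,-1.5,0,0,0],
    [0,0,0,0,0,0],
    [0,0,0,0,0,0],
    [0,0,0,0,0,0],
    [0,0,0,0,0,0],
    [0,0,0,0,0,0],
    [0,0,0,0,0,0],
    [0,0,0,0,0,0],
  ],
  gripper=0,
)

```text
clock: 4.48
position: [493.1, -100.2, 75.8]
ee_rot: [0.804, -0.595, 0.0, 0.0]
contact_force: [-0.3, -0.1, -1.0]
gripper_width: 11.7
grasp_force: 58.6
```

Grasped at 11.7 mm with 58.6 N. I'll lift straight up.

Request:
play_rows(
  series=[
    [0,0,3,0,0,0],
    [0,0,6,0,0,0],
    [0,0,10,0,0,0],
    [0,0,12,0,0,0],
    [0,0,12,0,0,0],
    [0,0,12,0,0,0],
    [0,0,12,0,0,0],
    [0,0,12,0,0,0],
    [0,0,12,0,0,0],
    [0,0,12,0,0,0],
    [0,0,12,0,0,0],
    [0,0,10,0,0,0],
    [0,0,8,0,0,0],
    [0,0,5,0,0,0],
    [0,0,2,0,0,0],
    [0,0,0,0,0,0],
    [0,0,0,0,0,0],
  ],
)

```text
clock: 5.9
position: [492.8, -100.2, 215.3]
ee_rot: [0.804, -0.595, -0.0, 0.0]
contact_force: [-0.9, 0.3, -1.2]
gripper_width: 11.4
grasp_force: 58.4
```

```bash
python3 - <<'E'
from bench import *
from h import *
d=pickle.load(open("d0.pkl","rb")); t,s=d["top"],d["side"]
foot=np.array([751.2,315.3]); 
# predicted camera corners for yaw 20.5, drawn over the measured pictures as a check
ps=np.radians(20.5); c,si=np.cos(ps),np.sin(ps); a=np.radians(20)
x=np.array([np.cos(a)*c,np.cos(a)*si,np.sin(a)]); y=np.array([-si,c,0]); z=np.cross(x,y)
L=np.r_[foot-45*np.array([c,si]),255]
print("lens",L.round(1),"view",(L-180*x).round(1))
pts=[L+u*x+v*y+w*z for u in(30,65) for v in(-50,50) for w in(-31,31)]+[L+26*(np.cos(k)*y+np.sin(k)*z) for k in np.arange(0,6.28,.4)]
tiles=[]
for g,(X,Y) in((t,(125,75)),(s,(245,90))):
    im=cv2.resize(g["image"][Y:Y+100,X:X+80],None,fx=5,fy=5,interpolation=cv2.INTER_CUBIC).copy()
    for p in project(g,pts): cv2.circle(im,tuple(int(round(q)) for q in (p-[X,Y])*5+2),2,(0,255,0),-1)
    tiles.append(im)
cv2.imwrite("pics/cam.png",np.hstack(tiles)[:,:,::-1])
st=read_state(); print(st["clock"],st["position"].round(1),st["contact_force"].round(2),st["wrist_torque"].round(2),st["gripper_width"])
g=get_image("side"); pickle.dump(g,open("s2.pkl","wb"))
tt=get_image("top"); pickle.dump(tt,open("t2.pkl","wb"))
u=project(g,[st["position"]])[0].astype(int); print(u)
im=cv2.resize(g["image"][u[1]-50:u[1]+70,u[0]-70:u[0]+70],None,fx=5,fy=5,interpolation=cv2.INTER_CUBIC); cv2.imwrite("pics/s2.png",im[:,:,::-1])
E
```

```text
lens [709.  299.5 255. ] view [550.6 240.3 193.4]
5.9 [ 492.8 -100.2  215.3] [-0.92  0.3  -1.23] [ 0.01 -0.01  0.  ] 11.433381314477316
[267 220]
```

View pics/cam.png

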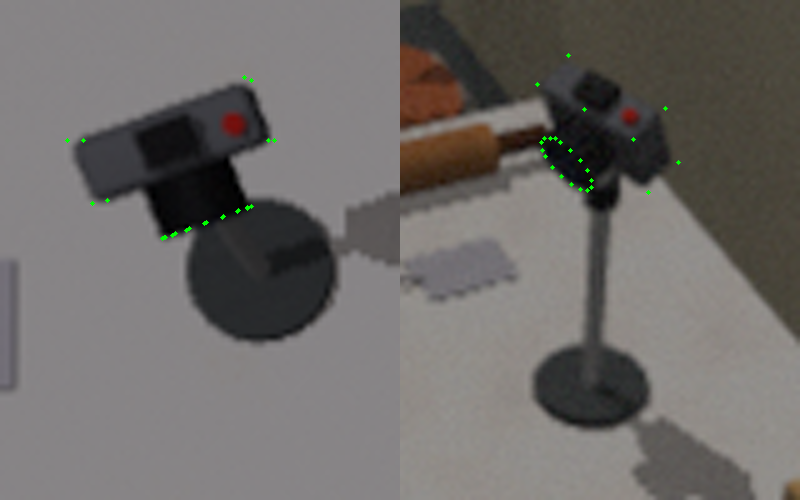

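View pics/s2.png

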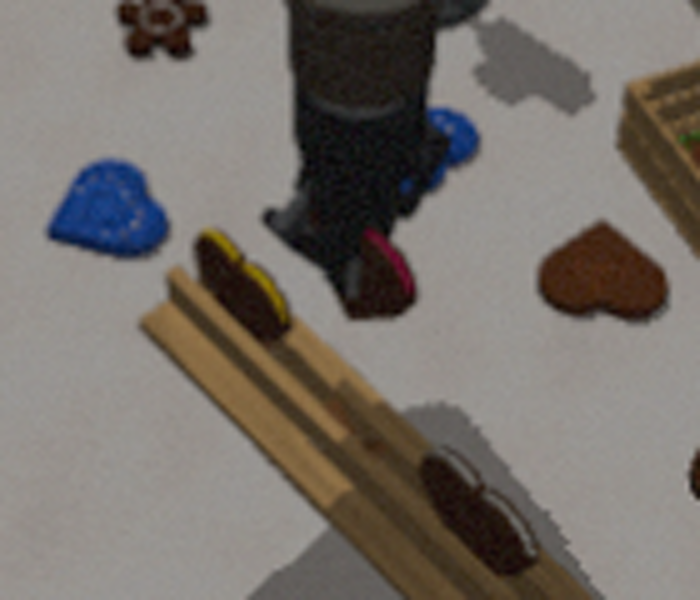

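The predicted camera outline matches both views, with the barrel front at crop left (163..250, 238..206) and right (541..592, 140..190). The heart hangs in the gripper clear of the rack, at crop (385,275), and the other hearts stand unmoved. I'll move to the view point with 3.55° of yaw and a 20° tilt.

Request:
play_rows(
  series=[
    [2.65,8,-0.45,0,0,0.074],
    [2.65,14,-0.45,0,0,0.074],
    [2.65,18,-0.45,0,0,0.074],
    [2.65,20,-0.45,0,0,0.074],
    [2.65,20,-0.45,0,0,0.074],
    [2.65,20,-0.45,0,0,0.074],
    [2.65,20,-0.45,0,0,0.074],
    [2.65,20,-0.45,0,0,0.074],
    [2.65,20,-0.45,0.097,-0.26,0],
    [2.65,20,-0.45,0.097,-0.26,0],
    [2.65,20,-0.45,0.097,-0.26,0],
    [2.65,20,-0.45,0.097,-0.26,0],
    [2.65,20,-0.45,0.097,-0.26,0],
    [2.65,20,-0.45,0.097,-0.26,0],
    [2.65,20,-0.45,0.097,-0.26,0],
    [2.65,20,-0.45,0.097,-0.26,0],
    [2.65,18,-0.45,0.097,-0.26,0],
    [2.65,12,-0.45,0.097,-0.26,0],
    [2.65,6,-0.45,0.097,-0.26,0],
    [2.65,3,-0.45,0.097,-0.26,0],
  ],
)

```text
clock: 7.67
position: [545.9, 240.6, 206.3]
ee_rot: [0.81, -0.56, 0.099, -0.143]
contact_force: [0.1, 0.6, -0.7]
gripper_width: 10.8
grasp_force: 58.4
```

Request:
play_rows(
  series=[
    [0,0,0,0,0,0],
    [0,0,0,0,0,0],
    [0,0,0,0,0,0],
    [0,0,0,0,0,0],
    [0,0,0,0,0,0],
  ],
)

```text
clock: 8.08
position: [546.4, 238.8, 207.0]
ee_rot: [0.809, -0.561, 0.099, -0.143]
contact_force: [-0.3, -0.4, -0.7]
gripper_width: 11.4
grasp_force: 58.5
```

```bash
cat > look.py <<'E'
import sys
from bench import *
from h import *
st=read_state(); r=R.from_quat(st["ee_rot"]); m=r.as_matrix()
ps=np.radians(20.5); c,si=np.cos(ps),np.sin(ps); a=np.radians(20)
x=np.array([np.cos(a)*c,np.cos(a)*si,np.sin(a)]); y=np.array([-si,c,0]); z=np.cross(x,y)
V=np.array([550.6,240.3,193.4])
want=R.from_matrix(np.c_[-np.cross(x,z)*-1*-1,-x,-z]) if False else R.from_matrix(np.c_[np.cross(-x,-z),-x,-z])
print("clock",st["clock"],"pos",st["position"].round(1),"grip",st["gripper_width"].round(1),st["grasp_force"].round(1),"vel",np.abs(st["joint_vel"]).max().round(4))
O=st["position"]+14*m[:,2]
print("heart mid",O.round(1),"shift needed",(V-O).round(1),"turn units",(np.degrees((want*r.inv()).as_rotvec())/6).round(3), "joints",st["joints"].round(2))
tiles=[]
H=np.c_[-m[:,1],np.cross(-m[:,2],-m[:,1]),-m[:,2]]
P=[O+H@np.array(p,float) for p in([6,0,-44],[6,-48,18],[6,48,18],[6,0,36],[6,-24,44],[6,24,44],[-6,0,-44])]
for n in("side","top"):
    g=get_image(n); pickle.dump(g,open(f"{n}_{sys.argv[1]}.pkl","wb"))
    u=project(g,[O])[0].astype(int); X,Y=u-[40,45]
    im=cv2.resize(g["image"][Y:Y+90,X:X+80],None,fx=5,fy=5,interpolation=cv2.INTER_CUBIC).copy()
    for p in project(g,P): cv2.circle(im,tuple(int(round(q)) for q in (p-[X,Y])*5+2),2,(0,255,0),-1)
    tiles.append(im); print(n,X,Y)
cv2.imwrite(f"pics/look{sys.argv[1]}.png",np.hstack(tiles)[:,:,::-1])
E
python3 look.py a
```

```text
Traceback (most recent call last):
  File "look.py", line 9, in <module>
    print("clock",st["clock"],"pos",st["position"].round(1),"grip",st["gripper_width"].round(1),st["grasp_force"].round(1),"vel",np.abs(st["joint_vel"]).max().round(4))
                                                                   ^^^^^^^^^^^^^^^^^^^^^^^^^
AttributeError: 'float' object has no attribute 'round'
```

```bash
sed -i 's/st\["gripper_width"\].round(1),st\["grasp_force"\].round(1)/st["gripper_width"],st["grasp_force"]/; s/^want=.*/want=R.from_matrix(np.c_[np.cross(-x,-z),-x,-z])/' look.py; python3 look.py a
```

```text
clock 8.0833 pos [546.4 238.8 207. ] grip 11.445534471085944 58.45353430631803 vel 0.0032
heart mid [550.8 240.5 193.9] shift needed [-0.2 -0.2 -0.5] turn units [ 0.001 -0.001  0.003] joints [ 0.74  0.24 -0.47  0.25 -0.55 -0.57]
side 204 109
top 149 133
```

View pics/looka.png

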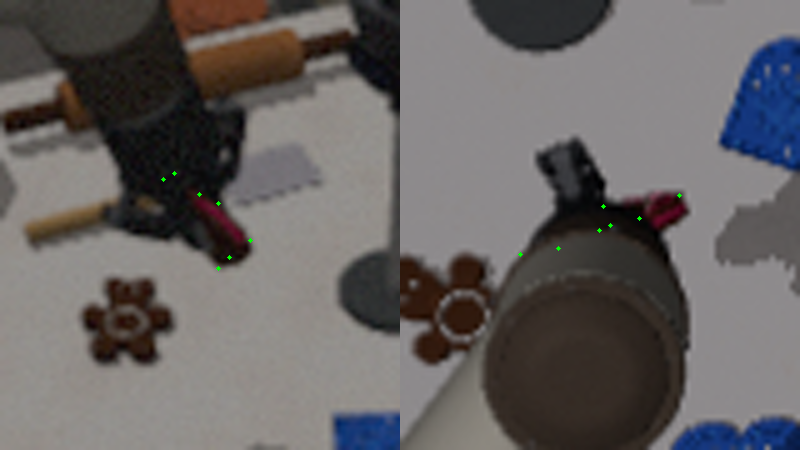

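Both views show the right lobe where predicted (side crop (225,225), top crop (665,205)), so there is no visible slip. One numeric check of the visible pink strip in heart axes.

```bash
python3 - <<'E'
from bench import *
from h import *
def strip(g,P0):
    im=cv2.resize(g["image"],None,fx=4,fy=4,interpolation=cv2.INTER_CUBIC)
    m=cv2.inRange(cv2.cvtColor(im,cv2.COLOR_RGB2HSV),(160,110,60),(179,255,255))
    u=project(g,[P0])[0]; v,h=np.nonzero(m); p=np.c_[h,v]/4-.375
    return p[np.hypot(*(p-u).T)<25]
st=read_state()
def run(s,t,pos,m,lab):
    O=pos+14*m[:,2]; H=np.c_[-m[:,1],np.cross(-m[:,2],-m[:,1]),-m[:,2]]
    Q=O+H@[0,-30,38]; a,b=strip(s,Q),strip(t,Q)
    n=len(a),len(b)
    # strip end towards the lobe's outside (max along projected -y) and points cast on the face plane x=+-6
    for g,p,nm in((s,a,"side"),(t,b,"top")):
        e,d=ray(g,p); N=H[:,0]
        for off in(0,):
            q=e+d*(((O+off*N-e)@N)/(d@N))[:,None]; l=(q-O)@H
            print(lab,nm,len(p),"cast on mid plane y,z: mean",l.mean(0)[1:].round(1),"pct y",np.percentile(l[:,1],[2,98]).round(1),"z",np.percentile(l[:,2],[2,98]).round(1))
        # cast on plane z=40 of the heart -> x across thickness
        N=H[:,2]; q=e+d*(((O+38*N-e)@N)/(d@N))[:,None]; l=(q-O)@H
        k=(l[:,1]>-40)&(l[:,1]<-15)
        print("   z=38 plane x pct",np.percentile(l[k,0],[2,50,98]).round(1),k.sum(), "fit x vs y", np.polyfit(l[k,1],l[k,0],1).round(2))
    print("   tri mean",((tri(s,[a.mean(0)],t,[b.mean(0)])[0][:3]-O)@H).round(1))
L=lambda f:pickle.load(open(f,"rb"))
run(L("side_a.pkl"),L("top_a.pkl"),st["position"],R.from_quat(st["ee_rot"]).as_matrix(),"now")
run(L("s2.pkl"),L("t2.pkl"),np.array([492.8,-100.2,215.3]),R.from_quat([.804,-.595,0,0]).as_matrix(),"lift")
E
```

```text
now side 394 cast on mid plane y,z: mean [-30.6  37.5] pct y [-51.3  -6.6] z [19.7 53.2]
   z=38 plane x pct [-3.3  0.9  5.5] 189 fit x vs y [0.12 4.24]
now top 285 cast on mid plane y,z: mean [-35.7  10.8] pct y [-47.8 -21.1] z [-51.4  48.7]
   z=38 plane x pct [-1.9  2.6 14.3] 187 fit x vs y [ 0.39 17.86]
   tri mean [  1.7 -35.3  40.4]
lift side 538 cast on mid plane y,z: mean [-31.3  37.5] pct y [-49.1  -8.9] z [22.8 48.2]
   z=38 plane x pct [-3.6  1.5  6.1] 272 fit x vs y [0.16 5.97]Traceback (most recent call last):
  File "<stdin>", line 26, in <module>
  File "<stdin>", line 15, in run
  File "h.py", line 5, in ray
    p=cv2.undistortPoints(np.array(uv,float).reshape(-1,1,2),K,g["dist_coeffs"]).reshape(-1,2)
      ~~~~~~~~~~~~~~~~~~~^^^^^^^^^^^^^^^^^^^^^^^^^^^^^^^^^^^^^^^^^^^^^^^^^^^^^^^
cv2.error: OpenCV(4.12.0) /io/opencv/modules/calib3d/src/undistort.dispatch.cpp:347: error: (-215:Assertion failed) CV_IS_MAT(_src) && CV_IS_MAT(_dst) && (_src->rows == 1 || _src->cols == 1) && (_dst->rows == 1 || _dst->cols == 1) && _src->cols + _src->rows - 1 == _dst->rows + _dst->cols - 1 && (CV_MAT_TYPE(_src->type) == CV_32FC2 || CV_MAT_TYPE(_src->type) == CV_64FC2) && (CV_MAT_TYPE(_dst->type) == CV_32FC2 || CV_MAT_TYPE(_dst->type) == CV_64FC2) in function 'cvUndistortPointsInternal'
```

The strip sits within about 2–3 mm of its expected place (x≈1, y≈-31, z≈38), and the arm is still. Handing in.

```bash
python3 -c "
from bench import *
print(job_done())"
```

```text
the job is handed in; nothing more can be done
None
```

The pink heart is held still in the gripper at the view point, about (551, 240, 194), with its iced face leaned 20° back toward the lens. The visible lobe matched the intended pose to within 2–3 mm, and the job is handed in at about 8 s on the clock.

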